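# Weigh a batch of scaffold nuts and hold the record lever

## Robot

A 6-joint arm with a two-finger parallel gripper is mounted at the origin on the work surface. World frame = base frame: x ahead of the robot, y to its left, z up, the work surface at z = 0. Lengths are in m, angles in degrees, forces in N, time in s.
With the tool pointing down it reaches from about 0.325 to 0.9 m from the base axis. Payload 6.1 kg.
Tool frame: the origin (TCP) lies at the very end of the fingers, on their centre line; the grasp point (between the pads) lies 19 mm behind it; y points along the fingers, x is the direction in which the jaws open and shut, and the axes are right-handed (so a half turn about y gives the same grasp; the last joint's range is limited). The gripper opens to 85 mm and grips with 20 to 120 N. Pads are 22 mm wide; open, the fingers measure 114 mm over their backs; the gripper's body (76 mm by 85 mm) begins 54 mm behind the grasp point. The pads swing forward as they close: fully open they stand 13 mm farther back than shut.
Start: joints at [-76.324, 12.628, 87.462, -0, 79.91, -7.225], TCP at [0.223, -0.584, 0.231] pointing down, gripper open.
Joint ranges: [-170.65, 170.65], [-52.31, 119.04], [5.05, 147.46], [-71.25, 251.25], [11.57, 151.72], [-153.62, 153.62]. Speed limits (degrees/s): [147.25, 147.25, 172.46, 180, 180, 180].

## Interface

Orientations are given as a 3x3 rotation matrix whose columns are the frame's x, y, z axes.
In Python, from rig import state, viewer, ticket gives the robot as it stands.
- The arm moves only by the tool step_arm, never from a script. Its argument "commands" is a list of rows, each an object with "linear": the shift along the world's x, y, z in m, a list of three; "twist": the turn about the world's z in degrees. A call has exactly 10 rows; each row shifts and turns the commanded pose from where the row before left it; what a row does not reach is not made up. A row lasts 1/12 s, in which the tool goes at most 41.7 mm and 7.16 degrees, less where a joint would pass 70% of its speed; a pose out of reach is approached as far as the arm can. A call with a gripper value outside its range is refused whole. "grip" is the closure in counts, from 0 (fully open) to 255 (shut), set as the call begins (left out, the last holds). The fingers move at their own pace and stop on an object; "grip_force" is the grip in N (left out, the last holds). Time passes only in rows, so rows that do not move let the fingers close, or fill a call up. It gives the time, the measured TCP pose, the force and the opening at its end, in the units of the state.
- state(): the state, without advancing time (a new reading comes with each control period).
- viewer.grab_frame(name): name is "scene" or "top" or "wrist"; returns a dict with "img" (420x560x3 uint8, red, green, blue), "depth" (420x560 float32, m along the optical axis (not along the pixel's ray), 0 where there is no reading), "camera_matrix" (3x3 intrinsics, pixels), "R" (3x3) and "t" (3): a world point X has camera coordinates R X + t. Camera axes: x right, y down, z forward; pixel columns grow to the right and rows downward; lengths in m; the calibration is good to about 2 mm. A picture is of the moment at which its call begins.
- ticket.sign_off(): hands the job in, once; it reports no verdict.
The state is a dict: "clock": time; "joints": joint angles; "joint_velocities": joint speeds; "tau": joint torques, N m; "position": TCP position; "ee_rot": TCP orientation; "ft_force": force on the tool from outside, world axes, zero at the start; "wrist_torque": the same for the moment, N m; "finger_gap": finger opening in m.
Only numpy, scipy, OpenCV 4.12 (cv2) and the standard library are available. Lean on these libraries where they do the work, as an engineer would, in place of code of your own. Each camera call takes 0.05 s, during which the arm holds its last target.

## Task

Add loose hex nuts from the bench to the sprung weigh pan, leaving the nut already in it, until the pan's pointer stands in the gap of the brass fork on the scale's gauge post, as near its middle as whole nuts allow. Then, with the bare gripper, press the paddle of the spring-loaded record lever beside the scale down until its own pointer stands in the middle of its brass fork, and finish while still holding it there. Do not touch the lever before the pan is right, never push it to its bottom stop, and leave everything else on the bench alone.

Things in the scene. Friction and masses are not known exactly. Their poses are not given: they have to be found in the camera images.
- pan (a joint): sinking of the weigh pan on its spring, m, 0 = empty (top), grows downward, stop at 0.045; about 256 N/m, so each nut lowers it about 9 mm
- pan_floor (a point): centre of the pan's floor (upper face), moves with the pan; pan inside 142 mm along its x by 262 mm along its y, lip 5 mm high and 4 mm thick, floor 95 mm above the bench when empty. x points to the pointer side (away from the robot), y along the pan, z up. A nut already lies towards its +y end; the rest is free: points 0 and 75 mm towards -y from the centre suit two more nuts
- pan_pointer (a point): tip of the dark 2 mm thick pointer on the pan's far edge, 100 mm along x from the pan's centre and 10 mm below its floor; moves with the pan
- pan_fork_mid (a point): middle of the gap of the brass fork on the scale's 110 mm gauge post: two level prongs with a 14 mm gap, set at a different height each time; the pan is right when the pointer tip is at this height to 6 mm (nearest whole nut; one or two nuts must be added)
- scale: fixed grey scale base, 170 x 250 x 30 mm, origin under its centre, same x, y as the pan
- lever (a joint): angle of the record lever, rad, 0 = up and level, grows as it is pressed down, bottom stop at 0.30; springs back when let go
- paddle_top (a point): centre of the upper face of the black paddle (50 x 60 x 12 mm) at the lever's end, 130 mm from the hinge along its y, 101 mm above the bench when up; z is the face's normal. The push at the paddle is about 4 N to start it, 8 to 9 N at 18 mm of travel, 12 to 13 N near the bottom (39 mm)
- lever_pointer (a point): tip of the 2 mm thick steel pointer on the paddle's far (+x) side, 47 mm from the paddle's centre and 6 mm below its upper face; goes down as far as the paddle's centre does
- lever_fork_mid (a point): middle of the 12 mm gap of the brass fork on the lever's gauge post, set at a different height each time (11 to 23 mm below the resting pointer); the lever is right when its pointer is at this height to 5 mm; the post is 120 mm high and stands 47 mm along x and 50 mm along y from the paddle's centre
- lever_box: fixed base of the record lever, 120 x 250 x 12 mm with a 122 mm high grey box round the hinge; its origin lies on the bench, 95 mm below the hinge; the lever runs along its y
- nut_in_pan: heavy plain-steel hex nut, 46 mm across flats, 53 mm across corners, 24 mm high, hollow (bore about 29 mm), about 235 g (the nuts differ by a few per cent); origin at the centre of its underside, z up, its x axis perpendicular to one pair of flats (further flats every 60 degrees); starts in the pan, leave it there
- nut_a: heavy plain-steel hex nut, 46 mm across flats, 53 mm across corners, 24 mm high, hollow (bore about 29 mm), about 235 g (the nuts differ by a few per cent); origin at the centre of its underside, z up, its x axis perpendicular to one pair of flats (further flats every 60 degrees); starts loose on the bench between robot and scale
- nut_b: heavy plain-steel hex nut, 46 mm across flats, 53 mm across corners, 24 mm high, hollow (bore about 29 mm), about 235 g (the nuts differ by a few per cent); origin at the centre of its underside, z up, its x axis perpendicular to one pair of flats (further flats every 60 degrees); starts loose on the bench between robot and scale
- nut_c: heavy plain-steel hex nut, 46 mm across flats, 53 mm across corners, 24 mm high, hollow (bore about 29 mm), about 235 g (the nuts differ by a few per cent); origin at the centre of its underside, z up, its x axis perpendicular to one pair of flats (further flats every 60 degrees); starts loose on the bench between robot and scale
- wrench: bystander, leave alone: open-end wrench, 190 mm, lying; origin at its underside
- washer: bystander, leave alone: flat steel washer, 64 mm across, 6 mm thick; origin at its underside
- pipe_offcut: bystander, leave alone: short upright pipe end, 48 mm across, 50 mm high; origin at its underside
- bolt: bystander, leave alone: big dark bolt, 93 mm long, lying; origin at its underside
- timber: bystander, leave alone: timber offcut, 160 x 45 x 35 mm; origin at its underside

How it is judged (in metres and radians):
On the way, in this order (a step that is already met when the one before it is completed fails the run):
1. the pan's pointer rests in its fork's gap, the robot off the scale, the lever still up (z of pan_pointer in the frame of pan_fork_mid between -0.0062 and 0.0062 m and contact force between each of the arm, the fingers and scale below 0.3 N and velocity of joint pan between -0.02 and 0.02 m/s and value of joint lever below 0.03 rad), for 0.4 s.
2. the lever is held with its pointer in its fork's gap (z of lever_pointer in the frame of lever_fork_mid between -0.0052 and 0.0052 m and contact force between any of the fingers, the arm and lever_box above 2 N and contact force between each of nut_in_pan, nut_a, nut_b, nut_c and lever_box below 0.3 N), for 0.5 s.
At the end, for the whole second after the job is handed in: The nut that was in the pan is still in it, the pan's pointer is within 6 mm of the middle of its fork with the robot not touching the scale, and the bare gripper or arm itself holds the record lever down with more than 2 N, steady, its pointer within 5 mm of the middle of its fork (all of step 2 and z of pan_pointer in the frame of pan_fork_mid between -0.0062 and 0.0062 m and contact force between each of the arm, the fingers and scale below 0.3 N and z of nut_in_pan in the frame of pan_floor above -0.004 m and horizontal distance between nut_in_pan and pan_floor below 0.15 m and velocity of joint lever between -0.1 and 0.1 rad/s); the arm keeps its last pose, push and grip.
It fails at once if the record lever is pushed to its bottom stop (value of joint lever above 0.285 rad).
It fails at once if another thing on the bench is moved more than 3 cm (distance of any of wrench, washer, pipe_offcut, bolt, timber from where it was at the start of the episode above 0.03 m).
It fails at once if the record lever is worked while the pan's pointer is outside its fork's gap (value of joint lever above 0.06 rad and not (z of pan_pointer in the frame of pan_fork_mid between -0.009 and 0.009 m)).
It also fails if it takes over 58 s, if anything falls off the work surface, if the arm or the gripper's body presses on something with over 40 N, if the wrist force passes 120 N, or if a joint passes its speed limit or range.

## Working session

There is one attempt and no reset: what is moved stays moved. The work goes in short steps, Python scripts to look and compute and a tool call to move; the robot and the scene stay as the last step left them, time stands still between calls to the robot, and variables do not carry over. Pictures are saved under pics/ and viewed, and the job is handed in when it is done.

Besides the shell and the picture viewer there is one more tool, called after "Emit:" by a JSON object that holds its "api" and its "payload". step_arm: Moves the arm, as the interface text tells. Its arguments: {"type":"object","properties":{"commands":{"type":"array","items":{"type":"object","properties":{"linear":{"type":"array","items":{"type":"number"}},"twist":{"type":"number"}}}},"grip":{"type":"number"},"grip_force":{"type":"number"}},"required":["commands"]}

```bash
mkdir -p pics; ls; python3 - <<'E'
from rig import state, viewer
import cv2, pickle
s=state(); print({k:(v if not hasattr(v,'tolist') else v.tolist()) for k,v in s.items()})
for n in ["scene","top","wrist"]:
    f=viewer.grab_frame(n); pickle.dump(f,open(f'f_{n}.pkl','wb'))
    cv2.imwrite(f'pics/{n}0.png',f['img'][:,:,::-1]); print(n,f['camera_matrix'].tolist(),f['R'].tolist(),f['t'].tolist())
E
```

```text
pics
{'clock': 0.0, 'joints': [-76.32264822086886, 12.673315150774375, 87.52697595272107, 9.589738414056065e-05, 79.9104157616839, -7.223434689738379], 'joint_velocities': [-0.014824790381245128, -0.08187078888602935, 0.09252762838573707, 0.006361520886064542, -0.05255662158647373, -0.09275595605874597], 'tau': [8.729258979656151e-05, -49.68962073326111, -38.93907308578491, -0.0002733676683419617, 0.011065113649237901, -9.748580396262696e-06], 'position': [0.22283614732978027, -0.5832699221261335, 0.23020888838522285], 'ee_rot': [[0.35675011090406433, -0.0004552750263873752, 0.9341997383293299], [-0.9341978831063932, 0.0018777957453167005, 0.35675031756492204], [-0.0019166558041538552, -0.9999981333021523, 0.0002445868745146178]], 'ft_force': [0.34079371288216376, 0.42077413270276703, -0.2225414403183526], 'wrist_torque': [0.011424794423831545, 0.017729868351975465, 0.008649325257773717], 'finger_gap': 0.08508632186492382}
scene [[405.8748220721596, 0.0, 281.781224420739], [0.0, 405.8748220721596, 219.04502599856275], [0.0, 0.0, 1.0]] [[-0.11803696064129399, 0.9929183379487269, 0.013
[... 262 characters left out ...]
.0, 432.3499642157097, 208.0143167034344], [0.0, 0.0, 1.0]] [[-0.018105547503870237, -0.9997028299845544, -0.016323016585740164], [-0.9971235593345762, 0.019255771169886735, -0.07330636191080928], [0.07359888973028525, 0.014948812579138462, -0.9971758803906876]] [0.044471810399024626, 0.5728305696758315, 1.05400355672817]
wrist [[305.01246116236564, 0.0, 273.844116482404], [0.0, 305.01246116236564, 218.011803605216], [0.0, 0.0, 1.0]] [[0.35592829670132975, -0.9345118060939519, -0.001652839469505244], [-0.8875706457177628, -0.33860223273580453, 0.31235697022234554], [-0.292460931523247, -0.10970967257881079, -0.9499633631226029]] [-0.6236147820449689, -0.04076592263869082, 0.3809828589306355]
```

View pics/scene0.png

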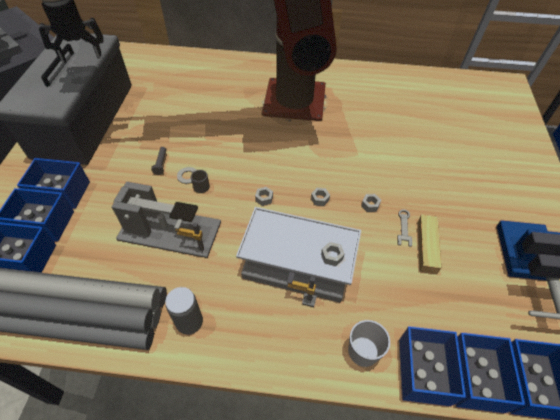

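View pics/top0.png

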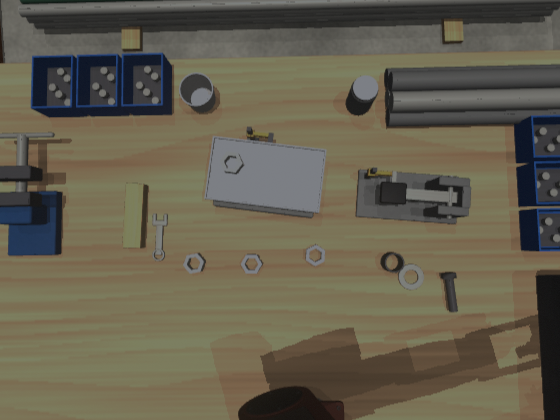

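View pics/wrist0.png

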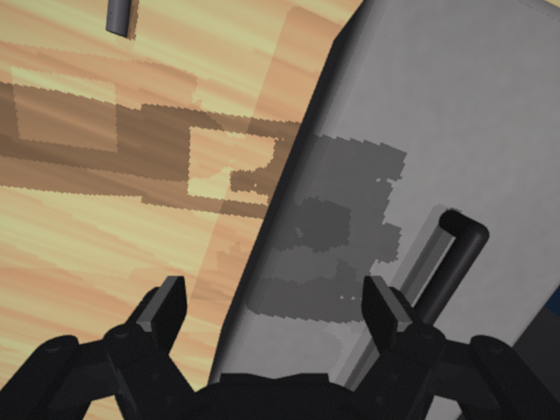

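The top view shows loose nuts at about (195,263), (252,264) and (316,255), the pan at (267,176) with its nut at (233,164), and the paddle at (393,194). The forks are at about (262,136) and (380,173). Next I'll zoom in on these.

```bash
cat > h.py <<'E'
import numpy as np, cv2, pickle
def ray(f,u,v):
    K=f['camera_matrix'];R=f['R'];t=f['t']
    d=R.T@np.linalg.solve(K,[u,v,1.0]); c=-R.T@t
    return c,d
def onz(f,u,v,z):
    c,d=ray(f,u,v); return c+d*(z-c[2])/d[2]
def px(f,X):
    p=f['camera_matrix']@(f['R']@np.asarray(X)+f['t']); return p[:2]/p[2]
def cloud(f):
    K=f['camera_matrix'];h,w=f['depth'].shape
    u,v=np.meshgrid(np.arange(w),np.arange(h)); z=f['depth']
    P=np.stack([(u-K[0,2])/K[0,0]*z,(v-K[1,2])/K[1,1]*z,z],-1)
    return (P-f['t'])@f['R']
def crop(f,x0,y0,x1,y1,s,name):
    im=f['img'][y0:y1,x0:x1,::-1]; cv2.imwrite(name,cv2.resize(im,None,fx=s,fy=s,interpolation=cv2.INTER_CUBIC))
def load(n): return pickle.load(open(f'f_{n}.pkl','rb'))
E
python3 - <<'E'
from h import *
s=load('scene');t=load('top')
crop(s,230,200,370,310,5,'pics/s_scale.png'); crop(s,110,175,230,260,6,'pics/s_lever.png')
crop(t,190,120,335,220,5,'pics/t_scale.png'); crop(t,350,155,475,230,6,'pics/t_lever.png')
C=cloud(t)
for u,v in [(195,263),(195,254),(252,255),(316,246),(267,185),(393,194),(300,300)]: print(u,v,C[v,u].round(4))
S=cloud(s)
# nuts: z 15..30mm region between robot and scale
for nm,P,f in(('top',C,t),('scene',S,s)):
    m=((P[...,2]>.012)&(P[...,2]<.035)&(P[...,0]>.3)&(P[...,0]<.55)&(abs(P[...,1])<.3)&(f['depth']>0)).astype(np.uint8)
    n,l,st,ce=cv2.connectedComponentsWithStats(m)
    for i in range(1,n):
        if st[i,4]>40:
            q=P[l==i]; q2=q[q[:,2]>.02]; print(nm,st[i].tolist(),ce[i].round(1),q2.mean(0).round(4) if len(q2) else '',q[:,2].max(), (q2.min(0)[:2].round(4),q2.max(0)[:2].round(4)) if len(q2) else '')
E
```

```text
195 263 [0.4406 0.2592 0.0035]
195 254 [0.4637 0.2545 0.0241]
252 255 [0.4588 0.1137 0.0236]
316 246 [ 0.4781 -0.0444  0.024 ]
267 185 [0.6234 0.0706 0.0888]
393 194 [ 0.5948 -0.2188  0.1043]
300 300 [ 0.344  -0.0028 -0.001 ]
top [384, 216, 30, 5, 86] [398.5 217.6]  0.01882990650079697 
top [306, 245, 19, 21, 191] [315.  255.2] [ 0.4554 -0.0414  0.0252] 0.030430374416240736 (array([ 0.4316, -0.0637]), array([ 0.4806, -0.019 ]))
top [183, 254, 22, 20, 221] [193.5 263.5] [0.4405 0.2593 0.0251] 0.03104655249995143 (array([0.4172, 0.2344]), array([0.4639, 0.2844]))
top [241, 255, 21, 19, 203] [251. 264.] [0.4367 0.1163 0.0251] 0.029399759244922604 (array([0.4147, 0.0916]), array([0.4592, 0.1409]))
top [392, 255, 10, 16, 42] [397.8 263.7] [ 0.4316 -0.2437  0.028 ] 0.03455863862638432 (array([ 0.4159, -0.2487]), array([ 0.4527, -0.2344]))
scene [193, 174, 13, 7, 63] [198.8 177.1] [ 0.4235 -0.237   0.0282] 0.03492439522739262 (array([ 0.4167, -0.2507]), array([ 0.4354, -0.2176]))
scene [191, 181, 18, 10, 91] [200.8 186.4] [ 0.4568 -0.2241  0.0277] 0.034961565994105194 (array([ 0.4343, -0.2531]), array([ 0.466 , -0.2068]))
scene [255, 187, 18, 17, 183] [263.5 195. ] [ 0.4605 -0.0448  0.0233] 0.02654341807408633 (array([ 0.4329, -0.067 ]), array([ 0.4876, -0.0208]))
scene [311, 188, 19, 17, 183] [319.8 195.6] [0.442  0.1136 0.023 ] 0.027548003273762854 (array([0.4152, 0.0883]), array([0.4655, 0.1392]))
scene [362, 194, 19, 16, 185] [370.9 201.7] [0.4453 0.256  0.023 ] 0.026845563417806396 (array([0.4182, 0.2312]), array([0.4709, 0.2804]))
```

View pics/s_scale.png

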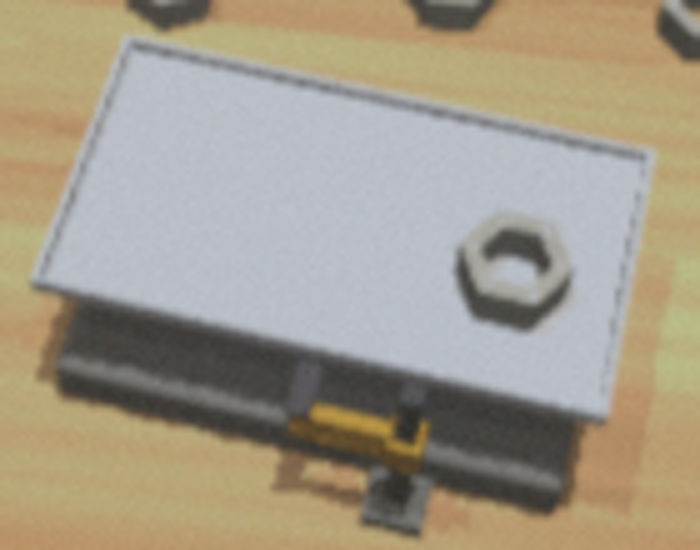

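View pics/s_lever.png

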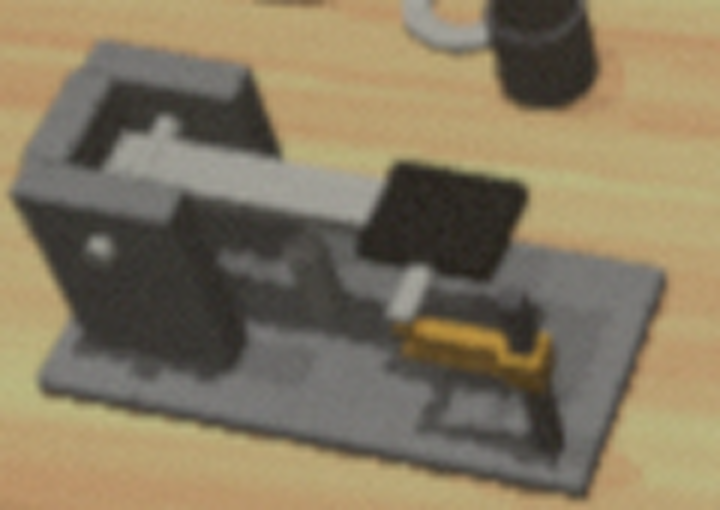

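View pics/t_scale.png

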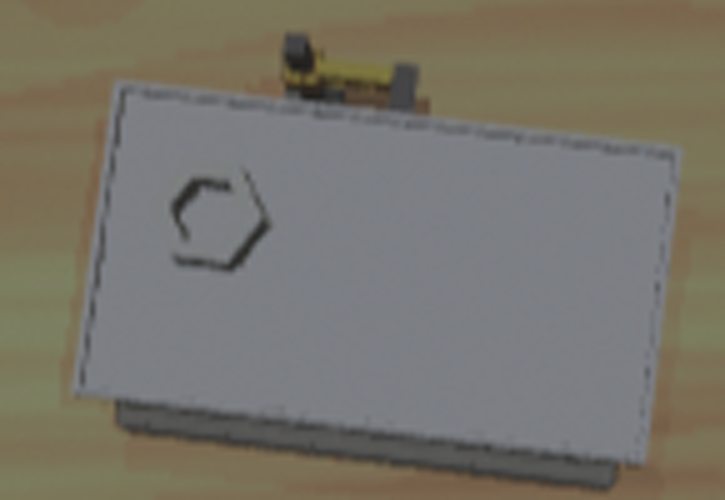

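View pics/t_lever.png

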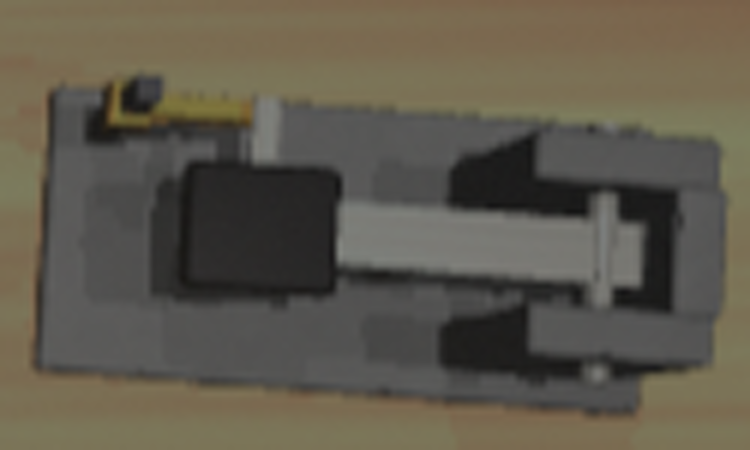

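```bash
python3 - <<'E'
from h import *
w=load('wrist');c=-w['R'].T@w['t'];print(c, 'fwd',w['R'][2])
E=np.array([[0.35675,-0.00045,0.9342],[-0.9342,0.00188,0.35675],[-0.0019,-1,0.0002]]);p=np.array([.2228,-.5833,.2302])
print('cam in tool',E.T@(c-p),'fwd',E.T@w['R'][2])
t=load('top')
C=cloud(t)
m=((C[...,2]>.07)&(C[...,2]<.1)&(C[...,0]>.5)&(abs(C[...,1]-.07)<.2)&(t['depth']>0)).astype(np.uint8)
n,l,st,ce=cv2.connectedComponentsWithStats(m);i=1+st[1:,4].argmax();print(st[i],ce[i])
cn,_=cv2.findContours((l==i).astype(np.uint8),0,1);cn=max(cn,key=cv2.contourArea)
P=np.array([onz(t,u,v,.092)[:2] for u,v in cn[:,0]],np.float32);r=cv2.minAreaRect(P);print('pan rect',r,cv2.boxPoints(r))
q=C[l==i];print('pan z med',np.median(q[:,2]))
m=((C[...,2]>.085)&(C[...,2]<.115)&(C[...,0]>.5)&(abs(C[...,1]+.22)<.045)&(t['depth']>0)&(t['img'].max(2)<60)).astype(np.uint8)
n,l,st,ce=cv2.connectedComponentsWithStats(m);i=1+st[1:,4].argmax();print(st[i],ce[i],C[l==i].mean(0))
cn,_=cv2.findContours((l==i).astype(np.uint8),0,1);cn=max(cn,key=cv2.contourArea)
P=np.array([onz(t,u,v,.101)[:2] for u,v in cn[:,0]],np.float32);r=cv2.minAreaRect(P);print('paddle',r)
crop(t,175,235,345,280,4,'pics/t_nuts.png')
E
```

```text
[ 0.29720211 -0.5547813   0.37362254] fwd [-0.29246093 -0.10970967 -0.94996336]
cam in tool [-0.00037171 -0.14340241  0.07970918] fwd [-3.97308079e-05  9.49888716e-01 -3.12545921e-01]
[ 204  130  123   83 7105] [266.85179451 174.2416608 ]
pan rect ((0.6612117886543274, 0.07291316986083984), (0.2698456943035126, 0.17591707408428192), 81.87812805175781) [[ 0.5550737  -0.04822966]
 [ 0.7292263  -0.07308307]
 [ 0.7673499   0.194056  ]
 [ 0.5931973   0.21890941]]
pan z med 0.08677059694519314
[380 182  27  23 560] [392.625      192.96071429] [ 0.59748358 -0.21859744  0.10170991]
paddle ((0.5972252488136292, -0.21881146728992462), (0.059698257595300674, 0.05011047050356865), 84.70162963867188)
```

Emit:
{"api": "step_arm", "payload": {"commands": [{"linear": [0.0, 0.041, 0.005], "twist": 7}, {"linear": [0.005, 0.041, 0.005], "twist": 7}, {"linear": [0.008, 0.04, 0.005], "twist": 7}, {"linear": [0.01, 0.04, 0], "twist": 7}, {"linear": [0.012, 0.039, 0], "twist": 7}, {"linear": [0.015, 0.038, 0], "twist": 7}, {"linear": [0.016, 0.038, 0], "twist": 7}, {"linear": [0.016, 0.038, 0], "twist": 7}, {"linear": [0.018, 0.037, 0], "twist": 7}, {"linear": [0.02, 0.036, 0], "twist": 6}]}}

```text
clock: 0.98
position: [0.343, -0.1939, 0.2463]
ee_rot: [[1.0, 0.0, -0.004], [0.004, -0.0, 1.0], [0.0, -1.0, -0.0]]
ft_force: [1.6, -0.6, -0.7]
finger_gap: 0.0854
```

Emit:
{"api": "step_arm", "payload": {"commands": [{"linear": [0.02, 0.036, 0], "twist": 0}, {"linear": [0.022, 0.03, 0], "twist": 0}, {"linear": [0.022, 0.03, -0.01], "twist": 0}, {"linear": [0.022, 0.025, -0.01], "twist": 0}, {"linear": [0.014, 0.02, -0.01], "twist": 0}, {"linear": [0.012, 0.01, -0.01], "twist": 0}, {"linear": [0, 0, 0], "twist": 0}, {"linear": [0, 0, 0], "twist": 0}, {"linear": [0, 0, 0], "twist": 0}, {"linear": [0, 0, 0], "twist": 0}]}}

```text
clock: 1.82
position: [0.4548, -0.0457, 0.207]
ee_rot: [[1.0, 0.001, 0.003], [-0.003, -0.001, 1.0], [0.001, -1.0, -0.001]]
ft_force: [0.1, -0.8, 0.6]
finger_gap: 0.0853
```

```bash
cat > g.py <<'E'
from h import *
from rig import state,viewer
def grab(n,tag):
    f=viewer.grab_frame(n); pickle.dump(f,open(f'f_{tag}.pkl','wb')); cv2.imwrite(f'pics/{tag}.png',f['img'][:,:,::-1]); return f
E
python3 - <<'E'
from g import *
f=grab('wrist','w1'); s=state(); print(s['position'],s['clock'])
E
```

```text
[ 0.45487664 -0.04580816  0.20701945] 1.8667
```

View pics/w1.png

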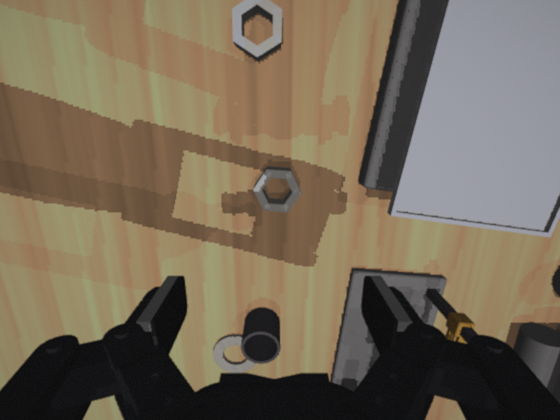

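```bash
cat >> h.py <<'E'
def nuts(f,zt=.024,xr=(.36,.52),yr=(-.12,.35)):
    P=cloud(f);z=P[...,2]
    m=((z>zt-.006)&(z<zt+.008)&(P[...,0]>xr[0])&(P[...,0]<xr[1])&(P[...,1]>yr[0])&(P[...,1]<yr[1])&(f['depth']>0)).astype(np.uint8)
    n,l,st,ce=cv2.connectedComponentsWithStats(m);o=[]
    for i in range(1,n):
        if st[i,4]<150: continue
        cn,_=cv2.findContours((l==i).astype(np.uint8),0,1);cn=max(cn,key=cv2.contourArea)
        Q=np.array([onz(f,u,v,zt)[:2] for u,v in cn[:,0]])
        H=cv2.convexHull(Q.astype(np.float32))[:,0]
        th=np.deg2rad(np.arange(0,60,1.0)); best=[]
        for a in th:
            best.append(sum(np.ptp(H@[np.cos(a+k),np.sin(a+k)]) for k in(0,np.pi/3,2*np.pi/3)))
        a=th[int(np.argmin(best))]; W=[np.ptp(H@[np.cos(a+k),np.sin(a+k)]) for k in(0,np.pi/3,2*np.pi/3)]
        A=np.array([[np.cos(a+k),np.sin(a+k)] for k in(0,np.pi/3,2*np.pi/3)])
        b=np.array([(np.max(H@d)+np.min(H@d))/2 for d in A]); c=np.linalg.lstsq(A,b,rcond=None)[0]
        o.append((c,np.rad2deg(a),W)); print('nut',ce[i].round(1),c.round(4),'flat deg',round(np.rad2deg(a)),np.round(W,4),'ztop',np.median(P[l==i][:,2]).round(4))
    return o
E
python3 - <<'E'
from h import *
nuts(load('w1'))
f=load('w1');crop(f,220,140,330,240,5,'pics/w1n.png')
t=load('top');s=load('scene')
print('top img flats');nuts(t)
E
```

```text
nut [256.3  26.2] [0.4387 0.1157] flat deg 58 [0.0471 0.0472 0.046 ] ztop 0.0247
nut [276.5 190.5] [ 0.4571 -0.0416] flat deg 26 [0.0463 0.0473 0.0465] ztop 0.0248
top img flats
nut [315.  255.3] [ 0.4552 -0.0413] flat deg 26 [0.045  0.0454 0.0457] ztop 0.0253
nut [193.2 263.5] [0.4406 0.2588] flat deg 9 [0.046  0.0471 0.0472] ztop 0.0248
nut [251. 264.] [0.4368 0.1165] flat deg 59 [0.0458 0.0465 0.044 ] ztop 0.025
```

View pics/w1n.png

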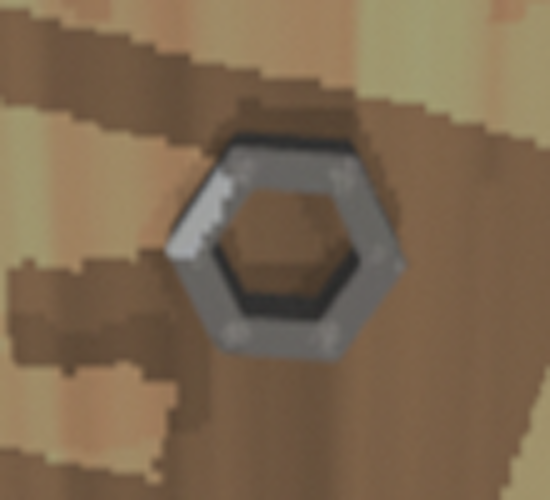

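Nut A is at (0.457, -0.042) with flats at 26°. Its measured size matches the spec (46–47 mm across flats, top at 25 mm). Descending on it now.

Emit:
{"api": "step_arm", "payload": {"commands": [{"linear": [0.002, 0.004, -0.03], "twist": 6.5}, {"linear": [0, 0, -0.035], "twist": 6.5}, {"linear": [0, 0, -0.035], "twist": 6.5}, {"linear": [0, 0, -0.035], "twist": 6.5}, {"linear": [0, 0, -0.03], "twist": 0}, {"linear": [0, 0, -0.02], "twist": 0}, {"linear": [0, 0, -0.012], "twist": 0}, {"linear": [0, 0, -0.006], "twist": 0}, {"linear": [0, 0, 0], "twist": 0}, {"linear": [0, 0, 0], "twist": 0}], "grip": 0}}

```text
clock: 2.7
position: [0.4575, -0.0415, 0.0041]
ee_rot: [[0.9, 0.001, -0.436], [0.436, -0.0, 0.9], [0.001, -1.0, -0.001]]
ft_force: [-0.0, -0.3, -0.2]
finger_gap: 0.0855
```

Emit:
{"api": "step_arm", "payload": {"commands": [{"linear": [0, 0, 0], "twist": 0}, {"linear": [0, 0, 0], "twist": 0}, {"linear": [0, 0, 0], "twist": 0}, {"linear": [0, 0, 0], "twist": 0}, {"linear": [0, 0, 0], "twist": 0}, {"linear": [0, 0, 0], "twist": 0}, {"linear": [0, 0, 0], "twist": 0}, {"linear": [0, 0, 0], "twist": 0}, {"linear": [0, 0, 0], "twist": 0}, {"linear": [0, 0, 0], "twist": 0}], "grip": 255, "grip_force": 50}}

```text
clock: 3.53
position: [0.458, -0.0411, 0.0045]
ee_rot: [[0.899, 0.002, -0.437], [0.437, -0.001, 0.899], [0.001, -1.0, -0.001]]
ft_force: [-1.5, -0.5, 7.0]
finger_gap: 0.0446
```

```bash
python3 - <<'E'
from h import *
t=load('top');C=cloud(t)
m=((C[...,2]>.07)&(C[...,2]<.1)&(C[...,0]>.5)&(abs(C[...,1]-.07)<.2)&(t['depth']>0)).astype(np.uint8)
m=cv2.morphologyEx(m,cv2.MORPH_CLOSE,np.ones((5,5)))
m=cv2.morphologyEx(m,cv2.MORPH_OPEN,np.ones((25,25)))
cn,_=cv2.findContours(m,0,1);cn=max(cn,key=cv2.contourArea)
P=np.array([onz(t,u,v,.091)[:2] for u,v in cn[:,0]],np.float32);r=cv2.minAreaRect(P);print('pan rect',r)
q=C[m>0];q=q[q[:,2]<.1];A=np.c_[q[:,:2]-q[:,:2].mean(0),np.ones(len(q))];print(np.linalg.lstsq(A,q[:,2],rcond=None)[0])
print('pan nut');nuts(t,.11,(.55,.75),(-.05,.2))
s=load('scene');nuts(s,.11,(.55,.75),(-.05,.2))
# brass
for nm,f in(('top',t),('scene',s)):
    hsv=cv2.cvtColor(f['img'],cv2.COLOR_RGB2HSV); P=cloud(f)
    b=(hsv[...,1]>150)&(hsv[...,0]<30)&(hsv[...,0]>15)&(P[...,2]>.03)
    n,l,st,ce=cv2.connectedComponentsWithStats(b.astype(np.uint8))
    for i in range(1,n):
        if st[i,4]>15: q=P[l==i]; print(nm,st[i],q.min(0).round(3),q.max(0).round(3),q.mean(0).round(3))
E
```

```text
pan rect ((0.649929404258728, 0.07454849034547806), (0.26992732286453247, 0.15294653177261353), 81.92645263671875)
[-0.00609957 -0.00082982  0.08689721]
pan nut
nut [230.8 162.3] [0.6748 0.1519] flat deg 51 [0.0473 0.0458 0.0469] ztop 0.1104
nut [332.6 252.2] [0.6816 0.1496] flat deg 51 [0.0474 0.0475 0.0498] ztop 0.1084
scene [178 229  23  10 109] [ 0.644 -0.225  0.067] [ 0.663 -0.169  0.093] [ 0.653 -0.197  0.082]
scene [293 282  22   9  60] [0.747 0.067 0.069] [0.764 0.116 0.075] [0.754 0.09  0.072]
```

Nut A is gripped (gap 44.6 mm). The pan centre is (0.650, 0.0745), its x axis is at -8°, and the 270×153 mm outline matches. Now I'll carry the nut to the -75 mm slot at (0.6395, 0.000).

Emit:
{"api": "step_arm", "payload": {"commands": [{"linear": [0, 0, 0.025], "twist": 0}, {"linear": [0, 0, 0.035], "twist": 0}, {"linear": [0, 0, 0.035], "twist": -4}, {"linear": [0.01, 0.002, 0.035], "twist": -5}, {"linear": [0.03, 0.007, 0.01], "twist": -5}, {"linear": [0.035, 0.008, 0], "twist": -5}, {"linear": [0.035, 0.008, 0], "twist": -5}, {"linear": [0.035, 0.008, 0], "twist": -5}, {"linear": [0.0265, 0.006, 0], "twist": -5}, {"linear": [0.01, 0.002, 0], "twist": 0}]}}

```text
clock: 4.37
position: [0.6413, 0.0012, 0.1429]
ee_rot: [[0.99, 0.001, 0.145], [-0.145, 0.0, 0.99], [0.001, -1.0, 0.001]]
ft_force: [-0.6, -0.4, -2.8]
finger_gap: 0.0448
```

```bash
python3 - <<'E'
from g import *
f=grab('wrist','w2'); s=state(); print(s['position'],s['ee_rot'][:,0],s['clock'],s['finger_gap'],s['ft_force'])
E
```

```text
[0.64134335 0.00112693 0.1427705 ] [ 0.99002955 -0.14085329  0.0013571 ] 4.4167 0.04476114797355673 [-1.11066319 -0.45647513 -2.23163104]
```

View pics/w2.png

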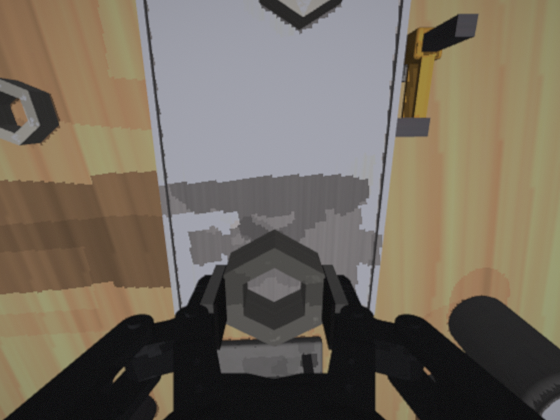

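The nut is held squarely between the fingers at about (275,290), over the free end of the pan. The pan's own nut is at (300,10), and the pointer and fork are at (412,127) and (420,80). Now I'll lower it and release.

Emit:
{"api": "step_arm", "payload": {"commands": [{"linear": [-0.001, -0.001, -0.015], "twist": 0}, {"linear": [0, 0, -0.015], "twist": 0}, {"linear": [0, 0, -0.01], "twist": 0}, {"linear": [0, 0, -0.006], "twist": 0}, {"linear": [0, 0, -0.005], "twist": 0}, {"linear": [0, 0, -0.004], "twist": 0}, {"linear": [0, 0, -0.003], "twist": 0}, {"linear": [0, 0, 0], "twist": 0}, {"linear": [0, 0, 0], "twist": 0}, {"linear": [0, 0, 0], "twist": 0}]}}

```text
clock: 5.25
position: [0.6379, -0.0009, 0.0861]
ee_rot: [[0.99, 0.001, 0.141], [-0.141, -0.0, 0.99], [0.001, -1.0, -0.0]]
ft_force: [-0.7, 0.2, -0.5]
finger_gap: 0.0449
```

Emit:
{"api": "step_arm", "payload": {"commands": [{"linear": [0, 0, 0], "twist": 0}, {"linear": [0, 0, 0], "twist": 0}, {"linear": [0, 0, 0], "twist": 0}, {"linear": [0, 0, 0], "twist": 0}, {"linear": [0, 0, 0], "twist": 0}, {"linear": [0, 0, 0.005], "twist": 0}, {"linear": [0, 0, 0.01], "twist": 0}, {"linear": [0, 0, 0.02], "twist": 0}, {"linear": [0, 0, 0.03], "twist": 0}, {"linear": [0, 0, 0.035], "twist": 0}], "grip": 75}}

```text
clock: 6.08
position: [0.6361, -0.0007, 0.1852]
ee_rot: [[0.99, -0.004, 0.141], [-0.141, 0.0, 0.99], [-0.004, -1.0, -0.0]]
ft_force: [0.9, -0.5, 0.3]
finger_gap: 0.0605
```

```bash
python3 - <<'E'
from g import *
f=grab('wrist','w3'); g=grab('scene','s3'); t=grab('top','t3'); s=state(); print(s['position'],s['ee_rot'][:,0],s['clock'],s['finger_gap'],s['ft_force'])
crop(g,230,200,370,310,5,'pics/s3c.png')
E
```

```text
[ 0.64047754 -0.00122166  0.1911572 ] [ 0.98998351 -0.14087107  0.00938073] 6.2333 0.060444712813473835 [-0.49372272 -0.27981613 -0.69732097]
```

View pics/w3.png

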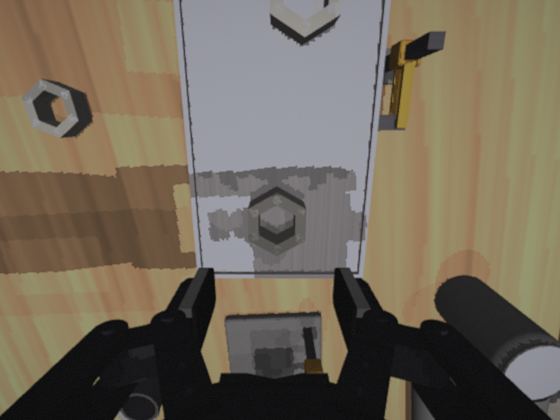

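View pics/s3c.png

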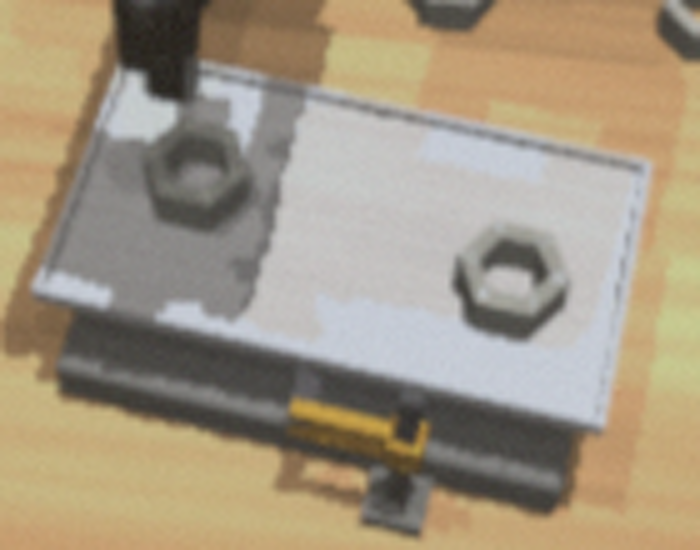

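The first nut sits in the pan at (277,220). The fork (400,95) and post (430,42) are in view, and I'll measure their heights now.

```bash
python3 - <<'E'
from h import *
for n in ['w2','w3','s3','scene']:
    f=load(n);hsv=cv2.cvtColor(f['img'],cv2.COLOR_RGB2HSV); P=cloud(f)
    reg=(abs(P[...,0]-.752)<.05)&(abs(P[...,1]-.09)<.06)&(P[...,2]>.03)
    b=(hsv[...,1]>150)&(hsv[...,0]<32)&(hsv[...,0]>15)&reg
    q=P[b];print(n,len(q),'z pct',np.percentile(q[:,2],[0,5,25,50,75,95,100]).round(4),'xy',np.median(q,0).round(4))
    h,e=np.histogram(q[:,2],bins=np.arange(.04,.11,.003));print([(round(a,3),int(c)) for a,c in zip(e,h) if c])
    fl=(abs(P[...,0]-.645)<.03)&(abs(P[...,1]-.04)<.02)&(P[...,2]>.05)&(P[...,2]<.11);print('floor z',np.median(P[fl][:,2]).round(4),fl.sum())
f=load('w3');crop(f,360,20,460,145,5,'pics/w3f.png');f=load('w2');crop(f,370,5,490,145,4,'pics/w2f.png')
E
```

```text
w2 1877 z pct [0.0532 0.0547 0.057  0.0726 0.0735 0.0743 0.0786] xy [0.7489 0.0929 0.0726]
[(np.float64(0.052), 158), (np.float64(0.055), 321), (np.float64(0.058), 11), (np.float64(0.061), 48), (np.float64(0.064), 30), (np.float64(0.067), 74), (np.float64(0.07), 483), (np.float64(0.073), 748), (np.float64(0.076), 4)]
floor z 0.0864 5353
w3 1372 z pct [0.0527 0.0548 0.0632 0.0727 0.0735 0.0744 0.086 ] xy [0.7486 0.0907 0.0727]
[(np.float64(0.052), 100), (np.float64(0.055), 202), (np.float64(0.058), 22), (np.float64(0.061), 26), (np.float64(0.064), 20), (np.float64(0.067), 35), (np.float64(0.07), 402), (np.float64(0.073), 561), (np.float64(0.076), 2), (np.float64(0.079), 1), (np.float64(0.085), 1)]
floor z 0.077 3702
s3 74 z pct [0.0525 0.0686 0.0704 0.0718 0.0729 0.0744 0.0754] xy [0.7528 0.0848 0.0718]
[(np.float64(0.052), 2), (np.float64(0.055), 1), (np.float64(0.067), 10), (np.float64(0.07), 44), (np.float64(0.073), 17)]
floor z 0.0757 345
scene 61 z pct [0.0536 0.0691 0.0707 0.0715 0.0724 0.0738 0.0754] xy [0.7533 0.0903 0.0715]
[(np.float64(0.052), 1), (np.float64(0.067), 5), (np.float64(0.07), 44), (np.float64(0.073), 11)]
floor z 0.085 349
```

View pics/w3f.png

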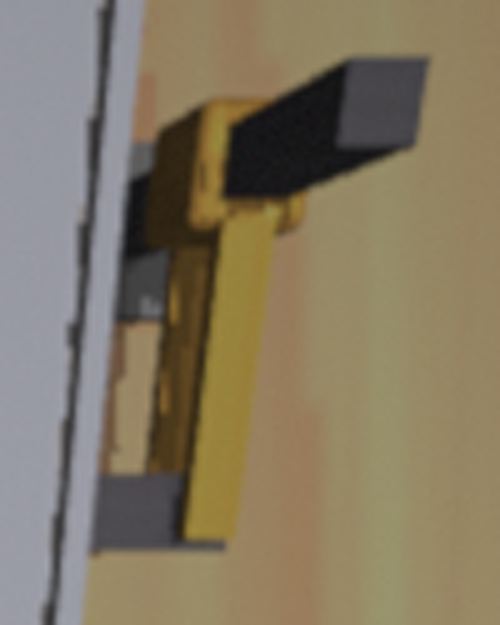

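View pics/w2f.png

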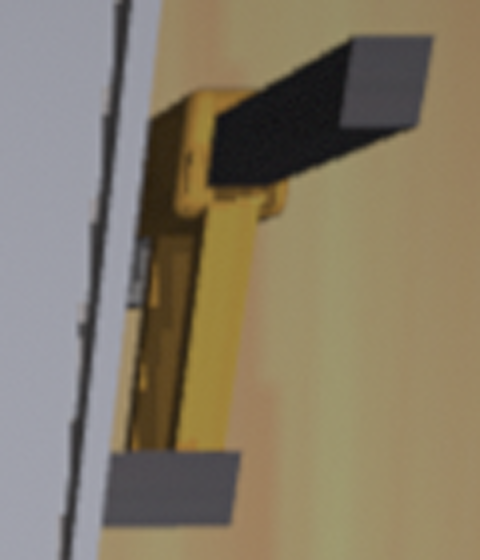

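```bash
python3 - <<'E'
from h import *
f=load('w3');P=cloud(f);hsv=cv2.cvtColor(f['img'],cv2.COLOR_RGB2HSV)
np.set_printoptions(linewidth=200,precision=1,suppress=True)
for v in range(44,134,5):
    print(v,' '.join(f"{u}:{P[v,u,2]*1000:.0f}/{P[v,u,0]*1000:.0f}" for u in range(378,424,3)))
E
```

```text
44 378:77/729 381:83/729 384:82/731 387:-1/763 390:-1/765 393:1/767 396:65/746 399:73/746 402:73/748 405:74/750 408:80/749 411:86/749 414:90/749 417:97/748 420:99/749 423:104/749
49 378:78/729 381:81/730 384:83/731 387:11/758 390:53/746 393:58/746 396:67/746 399:71/746 402:73/748 405:76/749 408:81/749 411:85/749 414:91/749 417:96/749 420:101/749 423:105/749
54 378:78/728 381:82/729 384:81/732 387:11/758 390:55/745 393:62/745 396:68/745 399:73/746 402:74/747 405:76/749 408:82/749 411:87/749 414:91/749 417:96/749 420:95/751 423:96/753
59 378:80/727 381:80/730 384:83/731 387:36/749 390:56/745 393:62/745 396:68/745 399:73/746 402:73/748 405:77/748 408:79/750 411:76/753 414:76/755 417:78/757 420:72/761 423:0/796
64 378:82/727 381:82/729 384:32/748 387:40/748 390:59/744 393:63/744 396:70/744 399:72/746 402:73/748 405:74/750 408:72/753 411:74/754 414:73/757 417:72/759 420:0/793 423:0/796
69 378:83/726 381:82/729 384:29/749 387:29/752 390:55/745 393:58/746 396:59/748 399:57/751 402:71/748 405:72/750 408:72/752 411:74/754 414:3/787 417:1/790 420:0/793 423:1/796
74 378:81/727 381:81/729 384:11
[... 1353 characters left out ...]
114 378:81/726 381:-0/755 384:0/757 387:2/760 390:57/744 393:55/747 396:56/749 399:73/745 402:73/747 405:74/749 408:73/752 411:1/784 414:0/788 417:328/647 420:1/793 423:-0/797
119 378:81/726 381:68/732 384:68/735 387:68/737 390:68/740 393:67/742 396:70/744 399:72/745 402:74/747 405:73/750 408:-0/782 411:-0/785 414:2/787 417:0/791 420:0/794 423:2/796
124 378:68/730 381:68/732 384:68/734 387:68/737 390:68/739 393:67/742 396:72/743 399:74/745 402:73/747 405:73/750 408:0/782 411:2/784 414:-1/788 417:2/790 420:1/793 423:1/796
129 378:68/730 381:69/732 384:69/734 387:67/737 390:68/739 393:67/742 396:68/744 399:68/746 402:66/750 405:2/778 408:1/781 411:1/784 414:1/787 417:1/791 420:-0/794 423:1/797
```

```bash
python3 - <<'E'
from h import *
f=load('w3');P=cloud(f)
def r(v0,v1,u0,u1,n):
    z=P[v0:v1,u0:u1,2].ravel()*1000;print(n,np.median(z).round(2),z.mean().round(2),z.std().round(2),len(z))
r(76,116,403,408,'upper prong top');r(78,112,393,396,'lower prong top');r(120,128,380,390,'pointer top');r(128,131,380,400,'ptr');r(60,75,434,441,'post?');r(36,46,428,438,'post top')
r(150,190,220,340,'floor');r(60,110,240,340,'floor2');r(60,110,420,520,'bench')
# floor plane
m=(P[...,2]>.07)&(P[...,2]<.081)&(P[...,0]>.58)&(P[...,0]<.71)&(P[...,1]>-.02)&(P[...,1]<.18);q=P[m];A=np.c_[q[:,:2]-[.65,.0745],np.ones(len(q))];c=np.linalg.lstsq(A,q[:,2],rcond=None)[0];print(c, 'at x=.74', c[2]+c[0]*.09)
bm=(abs(P[...,2])<.006);q=P[bm];A=np.c_[q[:,:2]-[.65,.0745],np.ones(len(q))];c=np.linalg.lstsq(A,q[:,2],rcond=None)[0];print('bench',c)
E
```

```text
upper prong top 73.36 74.61 18.01 200
lower prong top 55.33 55.24 0.87 102
pointer top 67.85 67.86 0.81 80
ptr 67.75 67.82 0.7 60
post? 0.9 0.85 0.68 105
post top 110.54 110.52 0.72 100
floor 76.96 77.92 15.39 4800
floor2 76.93 77.94 15.9 5000
bench 0.74 1.79 18.05 5000
[-0.0012382  -0.00030179  0.07697679] at x=.74 0.07686535703986773
bench [-0.00070958 -0.00053183  0.00087693]
```

```bash
python3 - <<'E'
from h import *
for n in ['scene','s3','top','t3']:
    f=load(n);P=cloud(f)
    fl=(abs(P[...,0]-.65)<.05)&(abs(P[...,1]-.06)<.035)&(P[...,2]>.05)&(P[...,2]<.11);b=(abs(P[...,0]-.55)<.015)&(abs(P[...,1]-.05)<.1)&(abs(P[...,2])<.01)
    print(n,P[fl][:,2].mean()*1000,fl.sum(),'bench',P[b][:,2].mean()*1000)
E
```

```text
scene 84.87943323740429 1022 bench nan
s3 75.44358267101828 1009 bench nan
top 86.58359151428279 1253 bench 1.1258576055917797
t3 77.28696202952386 592 bench 1.1324575268309465<stdin>:5: RuntimeWarning: Mean of empty slice.
  ret = ret.dtype.type(ret / rcount)
```

Emit:
{"api": "step_arm", "payload": {"commands": [{"linear": [0.0, -0.03, 0.02], "twist": 0}, {"linear": [0.03, -0.02, 0.0], "twist": 0}, {"linear": [0.03, 0, 0], "twist": 0}, {"linear": [0.03, 0, 0], "twist": 0}, {"linear": [0.02, 0, 0], "twist": 0}, {"linear": [0, 0, -0.01], "twist": 0}, {"linear": [0, 0, -0.01], "twist": 0}, {"linear": [0, 0, 0], "twist": 0}, {"linear": [0, 0, 0], "twist": 0}, {"linear": [0, 0, 0], "twist": 0}]}}

```text
clock: 7.07
position: [0.7465, -0.0507, 0.1851]
ee_rot: [[0.99, -0.001, 0.141], [-0.141, 0.0, 0.99], [-0.001, -1.0, -0.0]]
ft_force: [0.1, -0.0, -0.3]
finger_gap: 0.0604
```

```bash
python3 - <<'E'
from g import *
f=grab('wrist','w4'); g=grab('scene','s4'); s=state(); print(s['position'],s['clock'])
crop(g,230,200,370,310,5,'pics/s4c.png')
E
```

```text
[ 0.74727793 -0.05082503  0.18633686] 7.1667
```

View pics/w4.png

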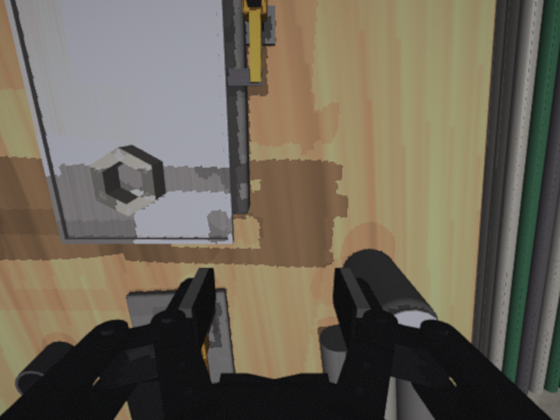

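```bash
python3 - <<'E'
from h import *
f=load('w4');P=cloud(f)
h=cv2.cvtColor(f['img'],cv2.COLOR_RGB2HSV)
def r(v0,v1,u0,u1,n):
    z=P[v0:v1,u0:u1,2].ravel()*1000;print(n,np.median(z).round(2),z.std().round(2),len(z),P[v0:v1,u0:u1,0].mean().round(3))
r(30,75,252,258,'upper top');r(71,80,231,245,'ptr top');r(72,78,233,240,'ptr top');r(100,140,150,210,'floor');r(100,140,300,400,'bench')
for v in (60,74,77): print(v,' '.join(f"{u}:{P[v,u,2]*1000:.0f}" for u in range(224,268,2)))
E
```

```text
upper top 73.39 15.51 270 0.749
ptr top 67.94 23.12 126 0.734
ptr top 67.96 0.66 42 0.732
floor 76.99 13.58 2400 0.684
bench 0.81 17.93 4000 0.833
60 224:79 226:31 228:29 230:31 232:32 234:31 236:31 238:31 240:31 242:30 244:28 246:5 248:2 250:72 252:73 254:73 256:73 258:73 260:71 262:1 264:1 266:0
74 224:81 226:74 228:68 230:68 232:67 234:66 236:67 238:68 240:67 242:68 244:68 246:68 248:69 250:74 252:74 254:73 256:74 258:74 260:73 262:-1 264:1 266:-0
77 224:81 226:74 228:68 230:67 232:68 234:68 236:68 238:69 240:68 242:328 244:68 246:67 248:67 250:74 252:74 254:74 256:74 258:73 260:74 262:2 264:0 266:1
```

The pointer stands 4.5–4.6 mm above the fork's middle, measured in two views, and the prong spacing of 18.0 mm fits a 14 mm gap with 4 mm prongs. Each nut measures 9.35 mm of sink, so another one would put it about 4.8 mm below. One nut is therefore the nearest, and I'll leave the pan as it is. Next I'll close the gripper and go above the paddle.

Emit:
{"api": "step_arm", "payload": {"commands": [{"linear": [-0.01, -0.02, 0.015], "twist": 0}, {"linear": [-0.025, -0.028, 0], "twist": 0.5}, {"linear": [-0.025, -0.028, 0], "twist": 0.5}, {"linear": [-0.025, -0.028, 0], "twist": 0.5}, {"linear": [-0.025, -0.026, 0], "twist": 0.5}, {"linear": [-0.025, -0.022, 0], "twist": 0.5}, {"linear": [-0.015, -0.015, 0], "twist": 0}, {"linear": [0, 0, 0], "twist": 0}, {"linear": [0, 0, 0], "twist": 0}, {"linear": [0, 0, 0], "twist": 0}], "grip": 255}}

```text
clock: 8.0
position: [0.5981, -0.2176, 0.2012]
ee_rot: [[0.995, 0.002, 0.098], [-0.098, -0.0, 0.995], [0.002, -1.0, -0.0]]
ft_force: [0.2, -0.2, 0.2]
finger_gap: 0.0002
```

```bash
python3 - <<'E'
from g import *
f=grab('wrist','w5'); s=state(); print(s['position'],s['clock'],s['finger_gap'],s['ft_force'])
E
```

```text
[ 0.598281   -0.21718451  0.20097119] 8.05 2.2331851042267467e-05 [-0.29131377 -0.04073674 -0.50951833]
```

View pics/w5.png

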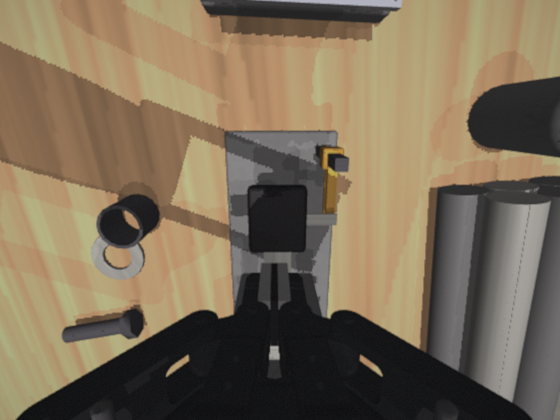

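The paddle is at (278,218) with its steel pointer at (320,219), and the brass fork and post are at about (331,180). The closed fingers end at about (275,265). Measuring these next.

```bash
python3 - <<'E'
from h import *
f=load('w5');P=cloud(f)
crop(f,230,135,360,265,5,'pics/w5c.png')
g=f['img'].max(2)
m=((g<60)&(P[...,2]>.085)&(P[...,2]<.115)&(abs(P[...,0]-.6)<.05)&(abs(P[...,1]+.22)<.05)).astype(np.uint8)
m=cv2.morphologyEx(m,cv2.MORPH_OPEN,np.ones((5,5)))
n,l,st,ce=cv2.connectedComponentsWithStats(m);i=1+st[1:,4].argmax();q=P[l==i];print(st[i],'paddle z',np.median(q[:,2]),q.mean(0))
cn,_=cv2.findContours((l==i).astype(np.uint8),0,1);cn=max(cn,key=cv2.contourArea)
print(cv2.minAreaRect(np.array([onz(f,u,v,.101)[:2] for u,v in cn[:,0]],np.float32)))
for v in range(146,226,4): print(v,' '.join(f"{u}:{P[v,u,2]*1000:.0f}" for u in range(308,352,3)))
E
```

```text
[ 247  185   60   68 3843] paddle z 0.10179335190329405 [ 0.60013333 -0.21779696  0.10161331]
((0.599738359451294, -0.219093918800354), (0.05954849720001221, 0.04929749295115471), 84.48333740234375)
146 308:13 311:13 314:13 317:17 320:19 323:18 326:14 329:13 332:13 335:13 338:0 341:0 344:-0 347:1 350:1
150 308:13 311:13 314:12 317:28 320:74 323:87 326:88 329:87 332:87 335:88 338:86 341:87 344:0 347:-0 350:1
154 308:13 311:13 314:13 317:29 320:76 323:87 326:88 329:93 332:94 335:93 338:94 341:87 344:1 347:1 350:2
158 308:13 311:13 314:13 317:12 320:77 323:87 326:87 329:99 332:110 335:121 338:119 341:121 344:120 347:120 350:1
162 308:12 311:12 314:13 317:14 320:77 323:88 326:87 329:98 332:110 335:120 338:121 341:121 344:120 347:120 350:1
166 308:13 311:12 314:13 317:12 320:79 323:87 326:87 329:99 332:111 335:121 338:121 341:120 344:345 347:121 350:0
170 308:13 311:12 314:14 317:13 320:13 323:12 326:71 329:87 332:113 335:121 338:120 341:120 344:122 347:122 350:1
174 308:13 311:12 314:12 317:13 320:12 323:11 326:71 329:88 332:88 335:87 338:2 341:0 344:2 347:0 350:0
178 308:13 311:13 314:1
[... 524 characters left out ...]
317:12 320:12 323:71 326:87 329:87 332:87 335:88 338:1 341:1 344:1 347:1 350:1
202 308:14 311:12 314:14 317:13 320:15 323:71 326:87 329:87 332:87 335:1 338:0 341:-0 344:1 347:1 350:0
206 308:13 311:13 314:13 317:13 320:13 323:73 326:86 329:88 332:87 335:2 338:1 341:2 344:0 347:0 350:2
210 308:13 311:12 314:14 317:13 320:13 323:70 326:87 329:87 332:88 335:1 338:2 341:2 344:0 347:1 350:1
214 308:96 311:97 314:98 317:97 320:97 323:96 326:96 329:97 332:97 335:97 338:0 341:1 344:1 347:0 350:0
218 308:97 311:98 314:97 317:97 320:97 323:97 326:97 329:96 332:98 335:98 338:1 341:2 344:2 347:2 350:1
222 308:97 311:98 314:97 317:96 320:97 323:97 326:96 329:97 332:98 335:97 338:0 341:0 344:0 347:1 350:0
```

View pics/w5c.png

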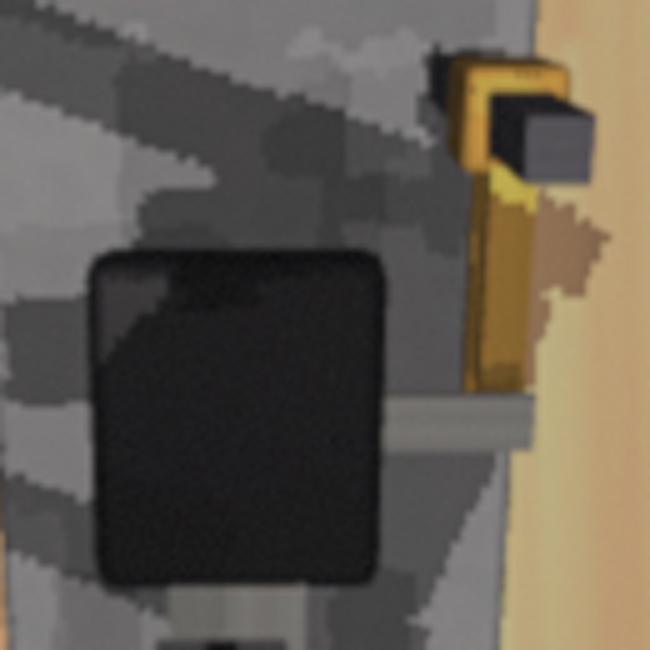

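The lever's fork middle is at 77.2 mm and its pointer rests at 95.8 mm, so the paddle must go down 18.6 mm, which is inside the stated 11–23 mm. I'll descend to just above the target first, then look.

Emit:
{"api": "step_arm", "payload": {"commands": [{"linear": [0.001, -0.002, -0.03], "twist": 0}, {"linear": [0, 0, -0.03], "twist": 0}, {"linear": [0, 0, -0.02], "twist": 0}, {"linear": [0, 0, -0.012], "twist": 0}, {"linear": [0, 0, -0.006], "twist": 0}, {"linear": [0, 0, -0.005], "twist": 0}, {"linear": [0, 0, -0.005], "twist": 0}, {"linear": [0, 0, -0.004], "twist": 0}, {"linear": [0, 0, -0.003], "twist": 0}, {"linear": [0, 0, 0], "twist": 0}]}}

```text
clock: 8.88
position: [0.5998, -0.2198, 0.0875]
ee_rot: [[0.995, 0.002, 0.097], [-0.097, -0.001, 0.995], [0.002, -1.0, -0.0]]
ft_force: [-4.3, 3.8, 7.7]
finger_gap: 0.0
```

```bash
python3 - <<'E'
from g import *
f=grab('wrist','w6'); g=grab('scene','s6');s=state(); print(s['position'],s['clock'],s['ft_force'])
crop(g,110,175,230,260,6,'pics/s6c.png')
E
```

```text
[ 0.5997763  -0.21975418  0.08801352] 8.9833 [-4.11194959  3.69487103  7.22856662]
```

View pics/w6.png

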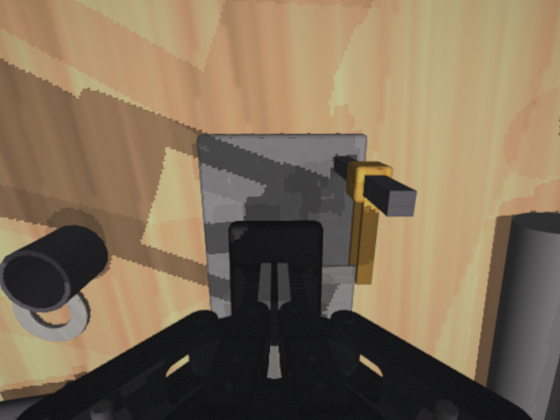

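View pics/s6c.png

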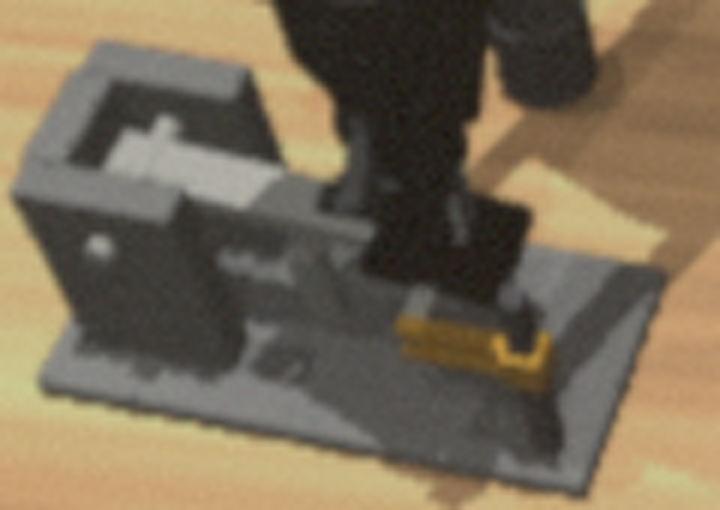

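The paddle is being pressed at about (275,270). The pointer at (340,272) has passed under the upper prong at (365,255).

```bash
python3 - <<'E'
from h import *
f=load('w6');P=cloud(f)
for v in range(200,292,5): print(v,' '.join(f"{u}:{P[v,u,2]*1000:.0f}" for u in range(318,386,4)))
E
```

```text
200 318:13 322:14 326:14 330:13 334:13 338:14 342:13 346:14 350:14 354:86 358:87 362:87 366:87 370:101 374:231 378:109 382:114
205 318:13 322:13 326:13 330:12 334:14 338:14 342:14 346:12 350:12 354:71 358:72 362:86 366:87 370:87 374:106 378:109 382:115
210 318:13 322:13 326:13 330:13 334:13 338:14 342:12 346:12 350:14 354:72 358:70 362:86 366:87 370:87 374:88 378:87 382:115
215 318:12 322:13 326:12 330:12 334:14 338:13 342:12 346:14 350:13 354:71 358:72 362:88 366:87 370:87 374:88 378:87 382:2
220 318:12 322:13 326:12 330:13 334:12 338:13 342:13 346:14 350:13 354:73 358:72 362:88 366:87 370:87 374:87 378:0 382:-1
225 318:84 322:14 326:13 330:12 334:12 338:14 342:13 346:12 350:13 354:71 358:70 362:88 366:87 370:87 374:87 378:1 382:1
230 318:84 322:82 326:13 330:12 334:12 338:12 342:13 346:14 350:12 354:72 358:72 362:87 366:88 370:89 374:87 378:-0 382:1
235 318:85 322:83 326:13 330:13 334:13 338:13 342:13 346:12 350:69 354:71 358:83 362:87 366:88 370:88 374:87 378:1 382:1
240 318:85 322:82 326:12 330:13 334:13 338:14 342:13 346:13 350:69 354:71 358:85 362:87 366:88 370:87 374:88 378:0 
[... 497 characters left out ...]
6 322:12 326:13 330:12 334:13 338:12 342:13 346:13 350:70 354:72 358:88 362:87 366:88 370:88 374:1 378:2 382:1
270 318:87 322:83 326:83 330:82 334:83 338:82 342:82 346:82 350:83 354:83 358:88 362:88 366:87 370:88 374:1 378:2 382:1
275 318:87 322:83 326:84 330:83 334:82 338:83 342:83 346:82 350:83 354:83 358:86 362:87 366:87 370:87 374:0 378:1 382:1
280 318:86 322:83 326:83 330:83 334:83 338:84 342:84 346:82 350:82 354:84 358:87 362:88 366:88 370:87 374:2 378:1 382:2
285 318:87 322:13 326:13 330:13 334:13 338:13 342:13 346:13 350:12 354:1 358:0 362:1 366:1 370:1 374:1 378:1 382:1
290 318:88 322:13 326:12 330:13 334:13 338:14 342:13 346:14 350:13 354:1 358:2 362:1 366:1 370:2 374:0 378:0 382:1
```

Emit:
{"api": "step_arm", "payload": {"commands": [{"linear": [0, 0, -0.0015], "twist": 0}, {"linear": [0, 0, -0.0015], "twist": 0}, {"linear": [0, 0, -0.0015], "twist": 0}, {"linear": [0, 0, 0], "twist": 0}, {"linear": [0, 0, 0], "twist": 0}, {"linear": [0, 0, 0], "twist": 0}, {"linear": [0, 0, 0], "twist": 0}, {"linear": [0, 0, 0], "twist": 0}, {"linear": [0, 0, 0], "twist": 0}, {"linear": [0, 0, 0], "twist": 0}]}}

```text
clock: 9.82
position: [0.6, -0.2201, 0.084]
ee_rot: [[0.995, 0.003, 0.097], [-0.097, -0.001, 0.995], [0.003, -1.0, -0.001]]
ft_force: [-5.1, 2.4, 8.6]
finger_gap: -0.0001
```

```bash
cat > lev.py <<'E'
import sys
from g import *
tag=sys.argv[1]
f=grab('wrist','w'+tag);g=grab('scene','s'+tag);t=grab('top','t'+tag);s=state();print(s['position'],s['clock'],s['ft_force'],s['finger_gap'])
P=cloud(f)
def md(v0,v1,u0,u1): return np.median(P[v0:v1,u0:u1,2])*1000
print('upper prong',md(215,260,362,368))
z=P[200:300,326:348,2]*1000; k=(z>60)&(z<100); r=np.where(k.mean(1)>.8)[0]+200; print('ptr rows',r.min(),r.max(),'ptr top',np.median(z[k]))
z=P[200:265,348:357,2]*1000; k=(z>68)&(z<75); print('lower prong',np.median(z[k]))
for n,q in(('s',g),('t',t)):
    C=cloud(q);fl=(abs(C[...,0]-.65)<.05)&(abs(C[...,1]-.06)<.03)&(C[...,2]>.05)&(C[...,2]<.11);print(n,'pan floor',C[fl][:,2].mean()*1000,fl.sum())
E
python3 lev.py 7
```

```text
[ 0.59996911 -0.22008728  0.08405454] 9.9667 [-4.92445233  2.35259739  8.65749051] 0.00012289111604878142
upper prong 87.20968324412634
ptr rows 266 283 ptr top 79.15384235045192
lower prong 71.08329297463995
s pan floor 75.41347241265973 868
t pan floor 77.063880409008 1060
```

View pics/w7.png

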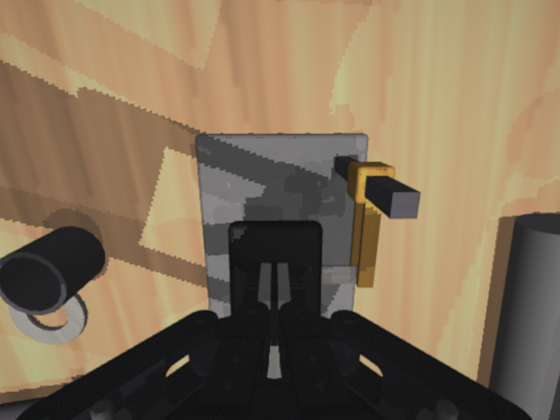

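View pics/s7.png

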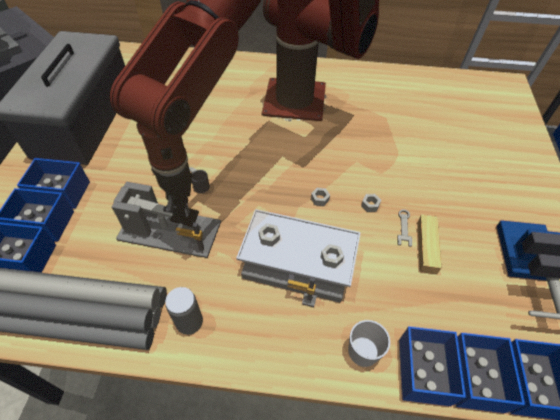

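Emit:
{"api": "step_arm", "payload": {"commands": [{"linear": [0, 0, -0.001], "twist": 0}, {"linear": [0, 0, 0], "twist": 0}, {"linear": [0, 0, 0], "twist": 0}, {"linear": [0, 0, 0], "twist": 0}, {"linear": [0, 0, 0], "twist": 0}, {"linear": [0, 0, 0], "twist": 0}, {"linear": [0, 0, 0], "twist": 0}, {"linear": [0, 0, 0], "twist": 0}, {"linear": [0, 0, 0], "twist": 0}, {"linear": [0, 0, 0], "twist": 0}]}}

```text
clock: 10.8
position: [0.6, -0.2202, 0.0831]
ee_rot: [[0.995, 0.003, 0.097], [-0.097, -0.001, 0.995], [0.003, -1.0, -0.001]]
ft_force: [-4.9, 3.4, 9.0]
finger_gap: 0.0
```

```bash
python3 lev.py 8; python3 - <<'E'
from h import *
t0=load('top');t=load('t8');s=load('s8')
crop(s,110,175,230,260,6,'pics/s8c.png');crop(t,190,120,335,220,5,'pics/t8c.png')
E
```

```text
[ 0.59999046 -0.22018058  0.08314236] 10.95 [-4.41926387  2.92882235  8.29926772] 0.00020300264045703154
upper prong 87.09145307298301
ptr rows 266 283 ptr top 78.07941588031532
lower prong 70.98311702371252
s pan floor 75.4419128604408 873
t pan floor 77.25625005574396 1060
```

View pics/s8c.png

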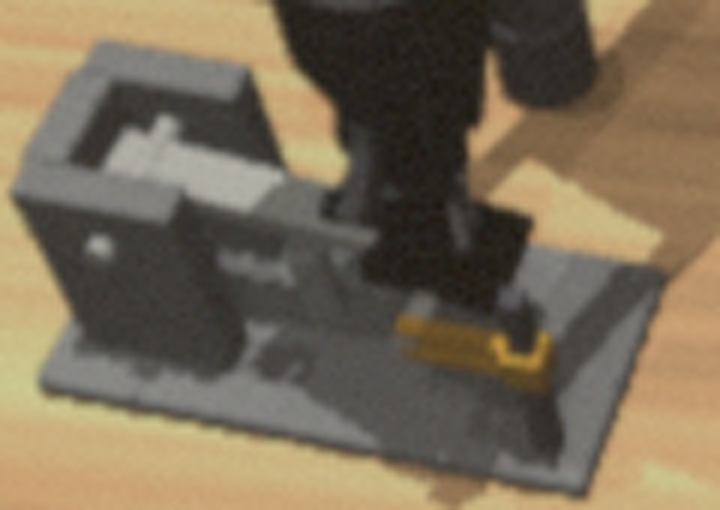

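View pics/t8c.png

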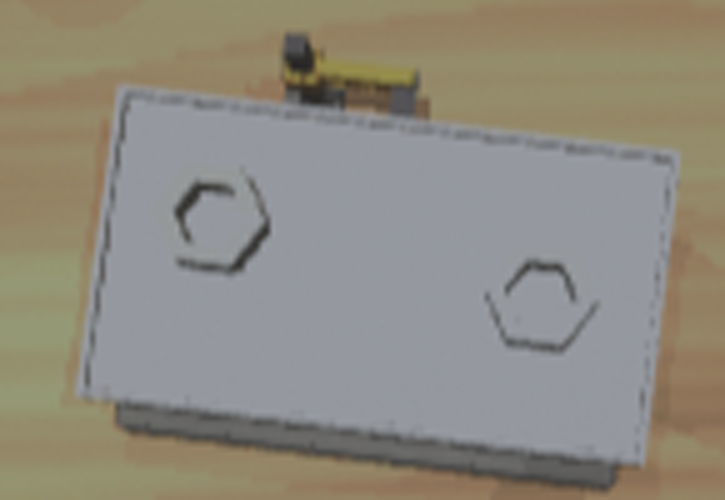

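The lever pointer's centre is at 77.1 mm against a fork middle of 77.0 mm, held steadily with about 8.5 N. Both nuts lie flat in the pan, and its height hasn't changed. I'm handing the job in.

```bash
python3 -c "
from rig import ticket,state
print(ticket.sign_off()); s=state(); print(s['clock'],s['ft_force'])"
```

```text
the job is handed in; nothing more can be done
None
the job is handed in; nothing more can be done
```

I added one nut (nut_a) to the pan at its -75 mm spot. I then pressed the record lever's paddle down with the closed, bare gripper and handed the job in while still holding it, about 11 s into the run.

- **Lever:** its pointer measured 77.1 mm high against a fork middle of 77.0 mm. The hold was steady at 8–9 N vertical, with a 4–5 N sideways drag that I left alone.
- **Pan:** its pointer stood about 4.5 mm above its fork's middle, measured in two wrist views before I touched the lever. That is inside the 6 mm limit but off-centre. Each nut measured about 9.35 mm of sink, so a second one would have put it about 4.8 mm below. It was nearly a tie, and one nut was marginally nearer.
- **Pan while the lever was held:** the floor height had not changed, and both nuts lay flat in the pan.
- **Camera disagreement:** the top and scene cameras differed by about 2 mm on the pan floor's height and 5 mm in x. I took the pan and lever heights by comparing each pointer with its fork inside one wrist view, so this should not affect them.

The other bench items were never approached and looked undisturbed in the last pictures, but I did not measure their positions. Sign-off gave no verdict.

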